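# Set the blade gap of a lead trimmer and lock it

## Task

Set the blade gap of the bench lead trimmer: turn its black adjusting ring clockwise (seen from above) until the two blades just touch, without forcing it, then back it off three clicks and let go. Then push the locking bolt fully home between the ring's teeth. Leave the things lying round it where they are.

Things in the scene. Friction and masses are not known exactly. Their poses are not given: they have to be found in the camera images.
- trimmer: Bench lead trimmer, bolted down: grey base 120 x 150 x 12 mm, two columns, an aluminium bridge (44 mm wide along x, from y = -103 to +67, top at z = 92 mm), round blades under it and a black ring on it. Origin: centre of the base's underside, on the ring's axis; z up; local -y points from the ring to the locking bolt.
- head: The aluminium bridge of the trimmer, 170 x 44 x 14 mm, which carries the ring, the upper blade and the bolt. Fixed. Origin: on the ring's axis at its underside, 78 mm above the bench.
- ring_grip (a point): On the axis of the adjusting ring, 128 mm above the bench, a good height to grip: black ribbed cylinder 52 mm across, 102 to 144 mm above the bench. Turns about the vertical at fixed height, its angle is not measured. Clockwise from above lowers the upper blade; 15 clicks per turn, 24 degrees and 0.2 mm of blade travel each. Starts 3 to 6.5 clicks open. Axes: the trimmer's.
- ring_collar (a point): On the ring's axis, 97 mm above the bench: the ring's toothed steel collar, 68 mm across, 93 to 101 mm high, 15 teeth. The ring has a rest every 24 degrees, turning over a click takes about 0.15 N m, and let go it springs to the nearest rest, where a tooth gap faces the bolt. Axes: the trimmer's.
- upper_blade: Upper blade, steel disc 44 mm across on a 28 mm stem, moved up and down by the ring. Origin: centre of its lower face. It meets the lower blade halfway between two rests: backing off, the first click falls into a rest half a click (12 degrees) from contact, the third 60 degrees from contact.
- lower_blade: Lower blade, fixed steel disc 46 mm across, 10 mm thick. Origin: centre of its underside. The gap is far too fine for the measured poses; contact is felt. Once the blades meet, torque at the ring rises by about 4 N m per radian. 4 N between it and the head's parts (0.1 N m at the ring) counts as touching, over 35 N (about 0.7 N m) as forcing.
- bolt (a joint): Locking bolt, a flat bar sliding on the bridge along the trimmer's local y toward the ring: 0 = drawn back (start), 0.012 m = fully home, its 3.5 mm nose 6 mm deep between two teeth. 2 to 3 N moves it; it stays where it is left. If the ring is not in a rest, the nose meets a tooth and stops short.
- bolt_peg (a point): Top centre of the bolt's upright black peg, 14 mm in diameter, 99 to 127 mm above the bench; 96 mm from the ring's axis when drawn back, 84 mm when home. Axes: the trimmer's.
- side_cutters: Bystander: side cutters with yellow dipped grips, 118 x 90 x 13 mm. Origin: centre of its underside.
- amber_tape: Bystander: amber tape roll, 48 mm across, 19 mm high. Origin: centre of its underside.
- jar_flux: Bystander: white plastic jar, 54 mm across, 50 mm high. Origin: centre of its underside.
- tweezers_a: Bystander: pale metal tweezers, 125 mm long. Origin: centre of its underside.
- eye_loupe: Bystander: black eye loupe, 36 mm across, 26 mm high. Origin: centre of its underside.
- board_small: Bystander: small circuit board, 89 x 102 x 6 mm. Origin: centre of its underside.
Things that resemble listed ones, but are neither listed nor needed, are in the scene too. There is more than one size of the trimmer; the job needs the larger.

How it is judged:
By the outcome, as a careful person would: the job done as asked, in the order asked, and still so for the second after the job is handed in, with the robot touching nothing.
It also fails if it takes over 64 s, if anything falls off the work surface, if the arm or the gripper's body presses on something with over 40 N, if the wrist force passes 120 N, or if a joint passes its speed limit or range.

## Robot

A 6-joint arm with a two-finger parallel gripper is mounted at the origin on a cart in front of the work surface, level with it; the furniture and walls round the work are solid. World frame = base frame: x ahead of the robot, y to its left, z up, the work surface at z = 0. Lengths are in m, angles in rad, forces in N, time in s.
With the tool pointing down it reaches from about 0.35 to 0.975 m from the base axis. Payload 7.1 kg.
Tool frame: the origin (TCP) lies at the very end of the fingers, on their centre line; the grasp point (between the pads) lies env.grip_depth behind it (env.grip_depth is the distance from the TCP to the grasp point, in m); z points along the fingers, y is the direction in which the jaws open and shut (so a half turn about z gives the same grasp; the last joint's range is limited). The gripper opens to 88 mm and grips with 3 to 60 N. Pads are 20 mm wide; open, the fingers measure 115 mm over their backs; the gripper's body (75 mm by 178 mm) begins 61 mm behind the grasp point.
Start: joints at [1.288, 0.423, 1.63, -0, 1.089, -0.019], TCP at [0.163, 0.603, 0.223] pointing down, gripper open.
Joint ranges: [-3, 3], [-0.9, 2.11], [0.09, 2.58], [-1.31, 4.45], [0.11, 2.69], [-2.54, 2.54]. Speed limits (rad/s): [2.39, 2.39, 3.01, 3.14, 3.14, 3.14].

## Interface

Orientations are given as a unit quaternion [x, y, z, w].
In Python, from rig import env gives the robot as it stands.
- The arm moves only by the tool carry_out, never from a script. Its arguments are lists of equal length, an entry for each row: "linear": the shift along the tool's x, y, z in m, a list of three; "twist": the turn about the tool's z in degrees. A call has 1 to 5 rows; each row is the pose to reach, as a shift and turn from the pose commanded when the call began, along the tool's axes at that moment; what a row does not reach only later rows make up. A row lasts 1/8 s, in which the tool goes at most 62.5 mm and 10.7 degrees, less where a joint would pass 70% of its speed; a pose out of reach is approached as far as the arm can. A call with a gripper value outside its range is refused whole. "gripper" is the finger opening in m, from 0 to 0.0878, set as the call begins (left out, the last holds). The fingers move at their own pace and stop on an object; "force" is the grip in N (left out, the last holds). Time passes only in rows, so rows that repeat a pose let the fingers close. It gives the time, the measured TCP pose, the force and the opening at its end, in the units of the state.
- env.state(): the state, without advancing time (a new reading comes with each control period).
- env.grab_frame(name): name is "side" or "top" or "wrist"; returns the picture (400x640x3 uint8, red, green, blue); there is no depth.
- env.camera_params(name): a dict with "K" (3x3 intrinsics, pixels), "xyz" and "rotation" of the camera in the world; the wrist camera has in their place "mount" (4x4, takes a point from camera to tool coordinates, whose origin is the TCP and whose axes are the flange's). Camera axes: x right, y up, looking along -z (the intrinsics and any distortion apply to the point x, -y, -z); pixel columns grow to the right and rows downward; lengths in m; the calibration is good to about 2 mm. A picture is of the moment at which its call begins: read the wrist's pose just before it. camera_params takes no time and is no camera call.
- env.close_job(): hands the job in, once; it reports no verdict.
Trained networks look in the newest picture that a camera, given by its name, has taken for a name from the list of things; names that differ only in an ending like _2 or _b are one class to them, and where a whole thing is asked for, a point or a joint stands for the part that bears it (a point fixed in the world has none). Each returns a list of dicts, best first, with "p" (0 to 1); they miss things now and then, are a little off and sometimes report something else, mostly with a low value. They report only what shows in the picture. A call takes as long as a camera call. They do not tell look-alikes from the thing itself.
- env.look_for(label, camera): "extent" ([centre column, centre row, width, height] in pixels, round what is visible of it).
- env.mark_of(label, camera): "position" ([column, row] in pixels: a listed point, or the origin of a listed thing).
The state is a dict: "t": time; "qpos": joint angles; "joint_vel": joint speeds; "joint_efforts": joint torques, N m; "tcp_pos": TCP position; "tcp_rot": TCP orientation; "wrist_force": force on the tool from outside, world axes, zero at the start; "ft_torque": the same for the moment, N m; "finger_gap": opening from 0.0 (shut) to 1.0 (fully open).
Only numpy, scipy, OpenCV 4.12 (cv2) and the standard library are available. Lean on these libraries where they do the work, as an engineer would, in place of code of your own. Each camera call takes 0.05 s, during which the arm holds its last target.

## Working session

There is one attempt and no reset: what is moved stays moved. The work goes in short steps, Python scripts to look and compute and a tool call to move; the robot and the scene stay as the last step left them, time stands still between calls to the robot, and variables do not carry over. Pictures are saved under pics/ and viewed, and the job is handed in when it is done.

Besides the shell and the picture viewer there is one more tool, called after "Emit:" as name(argument=value, ...), one argument or row to a line, values as JSON. carry_out: Moves the arm, as the interface text tells. Its arguments: {"type":"object","properties":{"linear":{"type":"array"},"twist":{"type":"array"},"gripper":{"type":"number"},"force":{"type":"number"}},"required":["linear","twist"]}

```bash
ls; mkdir -p pics
cat > h.py <<'E'
import numpy as np, cv2
from rig import env
from scipy.spatial.transform import Rotation as R
def save(n,im,s=1,crop=None):
    if crop: im=im[crop[1]:crop[3],crop[0]:crop[2]]
    im=cv2.resize(im,None,fx=s,fy=s,interpolation=cv2.INTER_CUBIC)
    cv2.imwrite('pics/'+n+'.png',im[...,::-1])
def cam(name,st=None):
    p=env.camera_params(name)
    if 'mount' in p:
        M=np.array(p['mount']);T=np.eye(4);T[:3,:3]=R.from_quat(st['tcp_rot']).as_matrix();T[:3,3]=st['tcp_pos'];W=T@M
        return np.array(p['K']),W[:3,3],W[:3,:3],p
    r=np.array(p['rotation']); r=r if r.shape==(3,3) else R.from_quat(r).as_matrix()
    return np.array(p['K']),np.array(p['xyz']),r,p
def atz(name,px,z,st=None):
    K,c,r,p=cam(name,st)
    d=p.get('distortion',p.get('dist'))
    q=cv2.undistortPoints(np.array([[px]],float),K,None if d is None else np.array(d,float))[0,0]
    v=r@np.array([q[0],-q[1],-1.]); return c+v*(z-c[2])/v[2]
def proj(name,X,st=None):
    K,c,r,p=cam(name,st);d=p.get('distortion',p.get('dist'))
    X=(np.atleast_2d(X)-c)@r; X=X*[1,-1,-1]
    return cv2.projectPoints(X,np.zeros(3),np.zeros(3),K,None if d is None else np.array(d,float))[0][:,0]
E
python3 - <<'E'
from h import *
st=env.state();print(st, env.grip_depth)
for n in ['side','top','wrist']:
    print(n,env.camera_params(n)); save(n+'0',env.grab_frame(n))
    if n!='wrist':
        for l in ['trimmer','ring_grip','bolt_peg']:
            print(l,env.mark_of(l,n))
E
```

```text
pics
{'t': 0.0, 'qpos': array([ 1.28801235e+00,  4.23840213e-01,  1.63065822e+00, -1.53046746e-05,
        1.08861181e+00, -1.90068531e-02]), 'joint_vel': array([ 1.99620096e-03, -1.94682385e-05,  5.89282754e-05,  3.58526618e-04,
       -7.44537894e-05,  2.31451610e-03]), 'joint_efforts': array([ 8.65877828e-04, -5.44637990e+01, -2.73671257e+01,  6.43758383e-02,
        2.28130224e-02, -8.89524836e-05]), 'tcp_pos': array([0.16278707, 0.60286445, 0.22191458]), 'tcp_rot': array([ 1.31502976e-01,  9.91315485e-01, -7.51187594e-04, -1.07363934e-04]), 'wrist_force': array([-0.13845141,  0.22216358, -0.09430833]), 'ft_torque': array([-0.01999184,  0.01179439,  0.02941575]), 'finger_gap': 1.0027768818974188} 0.0187
side {'K': array([[440.95802717,   0.        , 313.92734825],
       [  0.        , 440.95802717, 201.75735913],
       [  0.        ,   0.        ,   1.        ]]), 'xyz': array([ 0.52695013, -0.98452924,  0.76176758]), 'rotation': array([0.41669975, 0.01019196, 0.02917696, 0.90851865])}
trimmer [{'position': [330.3, 233.9], 'p': 0.73}, {'position': [333.7, 201.8], 'p': 0.7}, {'p
[... 648 characters left out ...]
': 0.9}, {'position': [209.1, 265.8], 'p': 0.77}]
bolt_peg [{'position': [331.7, 148.1], 'p': 0.73}, {'position': [363.6, 195.0], 'p': 0.66}, {'position': [234.8, 278.3], 'p': 0.54}]
wrist {'K': array([[283.45344873,   0.        , 318.58986042],
       [  0.        , 283.45344873, 198.38911774],
       [  0.        ,   0.        ,   1.        ]]), 'mount': array([[ 4.42341333e-04,  9.54871167e-01,  2.97019965e-01,
         8.20454802e-02],
       [ 9.99999874e-01, -3.51947820e-04, -3.57809117e-04,
        -6.14571637e-04],
       [-2.37126080e-04,  2.97020086e-01, -9.54871202e-01,
        -1.62173557e-01],
       [ 0.00000000e+00,  0.00000000e+00,  0.00000000e+00,
         1.00000000e+00]])}
```

View pics/top0.png

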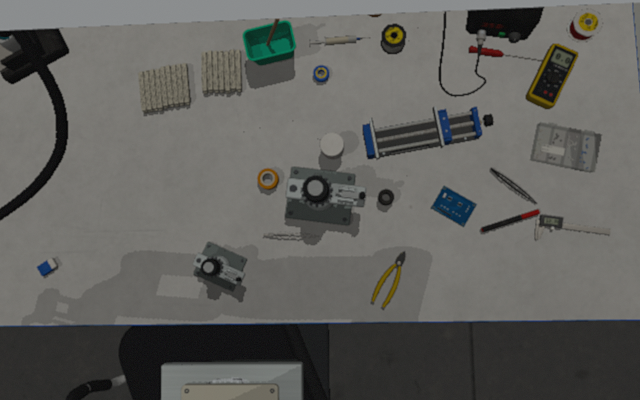

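View pics/side0.png

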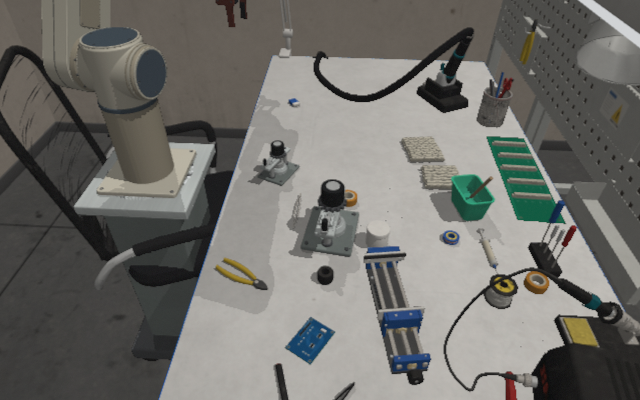

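Run:
```python
from h import *
for px in ([316.9,186.1],[209.1,265.8]): print('ring',atz('top',px,.128))
for px in ([334.6,190.7],[280.4,144.9]): print('ring side',atz('side',px,.128))
for px in ([331.7,148.1],[363.6,195.0],[234.8,278.3]): print('peg',atz('top',px,.127))
for px in ([325.3,219.7],[265.2,154.5]): print('peg side',atz('side',px,.127))
t=cv2.imread('pics/top0.png')[...,::-1]
save('top0c',t,3,(190,110,420,300))
```

```text
ring [ 0.53152203 -0.21048306  0.128     ]
ring [0.37223562 0.0137777  0.128     ]
ring side [ 0.5297925  -0.20811246  0.128     ]
ring side [ 0.38488632 -0.03050539  0.128     ]
peg [ 0.61053713 -0.24245553  0.127     ]
peg [ 0.51080514 -0.30606112  0.127     ]
peg [ 0.34603569 -0.03943582  0.127     ]
peg side [ 0.51275133 -0.30473499  0.127     ]
peg side [ 0.35170827 -0.07497768  0.127     ]
```

View pics/top0c.png

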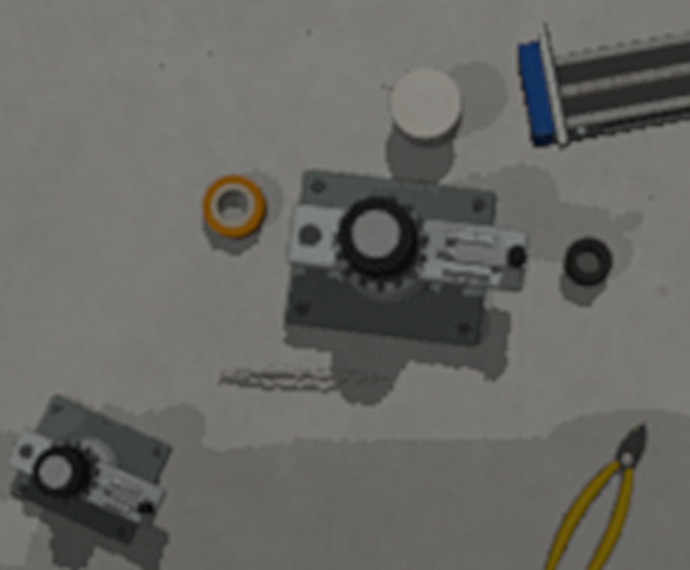

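The larger trimmer is at top pixel (317,186), with a ring ~52 mm across and the peg 97 mm away. The look-alike at (209,266) is visibly smaller. In the enlarged crop, the jar, tape, loupe and tweezers surround the larger one, so I'll use that. My estimate is ring ≈ (0.531,-0.209) and peg ≈ (0.512,-0.305).

Emit:
carry_out(
  linear=[
    [-0.0378,-0.0459,0],
    [-0.0756,-0.0918,0],
    [-0.1134,-0.1377,0],
    [-0.1512,-0.1836,0],
    [-0.189,-0.2295,0],
  ],
  twist=[0,0,0,0,0],
)

```text
t: 1.08
tcp_pos: [0.2861, 0.331, 0.223]
tcp_rot: [0.131, 0.991, 0.0, 0.0]
wrist_force: [0.4, -0.5, 0.5]
finger_gap: 0.998
```

Emit:
carry_out(
  linear=[
    [-0.0378,-0.0459,0],
    [-0.0756,-0.0918,0],
    [-0.1134,-0.1377,0],
    [-0.1512,-0.1836,0],
    [-0.189,-0.2295,0],
  ],
  twist=[0,0,0,0,0],
)

```text
t: 1.7
tcp_pos: [0.4089, 0.0598, 0.2231]
tcp_rot: [0.132, 0.991, 0.0, 0.001]
wrist_force: [1.1, 1.0, -0.5]
finger_gap: 1.0
```

Emit:
carry_out(
  linear=[
    [-0.0378,-0.0459,0],
    [-0.0756,-0.0918,0],
    [-0.1134,-0.1377,0],
    [-0.1512,-0.1836,0],
    [-0.189,-0.2295,0],
  ],
  twist=[0,0,0,0,0],
)

```text
t: 2.33
tcp_pos: [0.5314, -0.2112, 0.2229]
tcp_rot: [0.132, 0.991, 0.0, 0.0]
wrist_force: [1.1, 1.2, 0.8]
finger_gap: 1.003
```

Run:
```python
from h import *
st=env.state();print(st['qpos'],st['tcp_pos'],st['ft_torque'])
im=env.grab_frame('wrist');save('w1',im)
for l,z in [('ring_grip',.128),('ring_collar',.097),('bolt_peg',.127)]:
    for m in env.mark_of(l,'wrist'):print(l,m,atz('wrist',m['position'],z,st))
```

```text
[-3.99246312e-01  3.45240192e-01  1.74969469e+00  1.96552034e-04
  1.04615635e+00 -1.70587381e+00] [ 0.53142105 -0.2112363   0.22285719] [ 0.01662758  0.0231091  -0.01642929]
ring_grip {'position': [321.4, 196.9], 'p': 0.96} [ 0.5285838  -0.20823647  0.128     ]
bolt_peg {'position': [219.8, 207.9], 'p': 0.92} [ 0.51405435 -0.30564447  0.127     ]
bolt_peg {'position': [353.0, 88.4], 'p': 0.49} [ 0.44265599 -0.15746942  0.127     ]
```

View pics/w1.png

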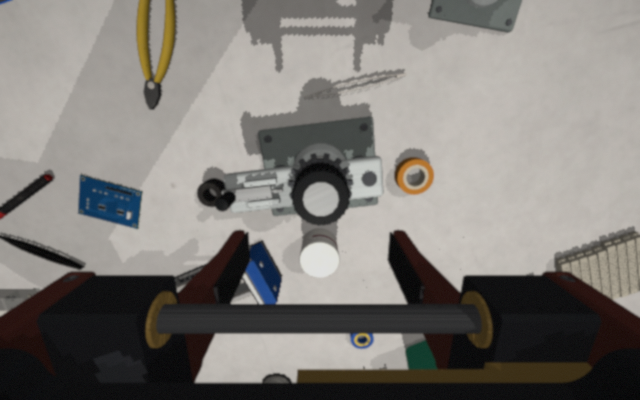

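Run:
```python
from h import *
im=cv2.imread('pics/w1.png')[...,::-1]
st=env.state()
save('w1c',im,5,(190,130,350,240))
for x,y in [(.5286,-.2082),(.5305,-.209),(.5314,-.2112)]:
  pts=[]
  for z in (.144,.128,.101): pts.append(proj('wrist',[x,y,z],st)[0].round(1))
  print(x,y,pts)
def circ(c,z,r):
  a=np.linspace(0,2*np.pi,60);return np.c_[c[0]+r*np.cos(a),c[1]+r*np.sin(a),0*a+z]
s=5
for k,(x,y) in enumerate([(.5286,-.2082),(.531,-.2095)]):
  b=cv2.resize(im,None,fx=s,fy=s,interpolation=cv2.INTER_CUBIC).copy()
  for z,r,c in [(.144,.026,(255,0,0)),(.102,.026,(0,255,0)),(.101,.034,(255,255,0)),(.093,.034,(255,0,255))]:
    p=((proj('wrist',circ((x,y),z,r),st)+.5)*s-.5)
    cv2.polylines(b,[p.round().astype(int)],True,c,1)
  d=np.array([-.0189,-.096]);d/=np.linalg.norm(d)
  p=((proj('wrist',circ((x+d[0]*.096,y+d[1]*.096),.127,.007),st)+.5)*s-.5)
  cv2.polylines(b,[p.round().astype(int)],True,(255,0,0),1)
  cv2.imwrite(f'pics/w1o{k}.png',b[130*s:240*s,190*s:350*s,::-1])
```

```text
0.5286 -0.2082 [array([320.5, 203.7]), array([320.3, 198.4]), array([320.2, 190.7])]
0.5305 -0.209 [array([320.1, 205.9]), array([320. , 200.4]), array([319.9, 192.6])]
0.5314 -0.2112 [array([318. , 207.4]), array([318.1, 201.9]), array([318.1, 193.9])]
```

View pics/w1o0.png

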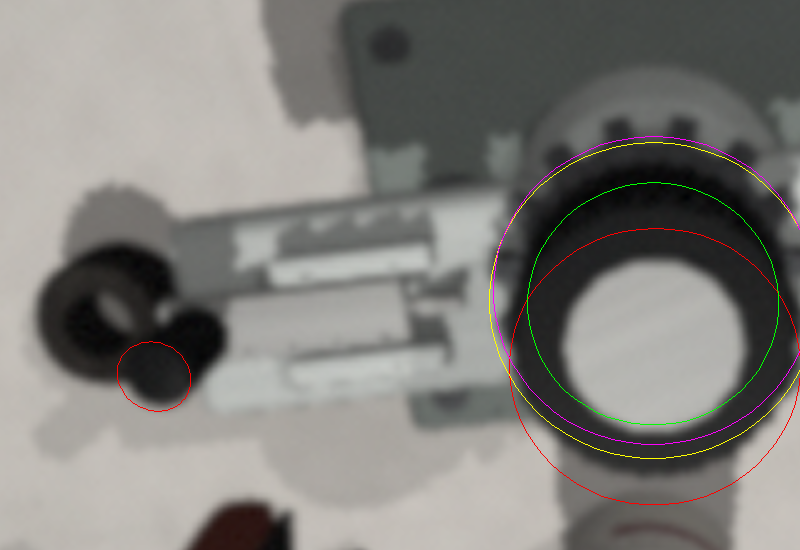

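View pics/w1o1.png

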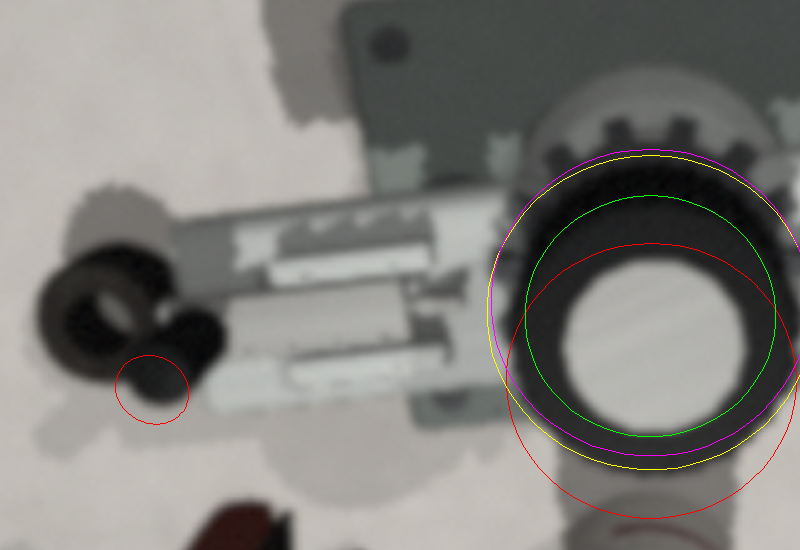

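Run:
```python
from h import *
st=env.state();print(st['t'],st['tcp_pos'],st['tcp_rot'],st['joint_vel'].round(3))
im=env.grab_frame('wrist');save('w2',im);save('w2c',im,4,(180,100,380,240))
print(env.mark_of('ring_grip','wrist'),env.mark_of('bolt_peg','wrist'),env.mark_of('ring_collar','wrist'),env.mark_of('trimmer','wrist'),env.mark_of('head','wrist'))
print(env.mark_of('ring_collar','top'),env.mark_of('head','top'))
t=cv2.imread('pics/top0.png')[...,::-1];save('top0d',t,7,(275,155,380,235))
```

```text
2.525 [ 0.53058381 -0.20994981  0.22223075] [ 1.32516409e-01  9.91180715e-01  1.91756613e-04 -3.93005885e-04] [ 0.031 -0.023  0.036  0.003  0.002  0.005]
[{'position': [322.6, 194.7], 'p': 0.79}] [{'position': [215.6, 207.5], 'p': 0.94}, {'position': [318.5, 167.0], 'p': 0.42}] [] [{'position': [318.7, 167.3], 'p': 0.76}] [{'position': [319.4, 181.4], 'p': 0.61}]
[{'position': [209.0, 267.1], 'p': 0.64}, {'position': [384.6, 199.2], 'p': 0.64}, {'position': [317.6, 191.0], 'p': 0.59}] [{'position': [214.1, 266.2], 'p': 0.89}, {'position': [319.3, 198.1], 'p': 0.38}]
```

View pics/w2c.png

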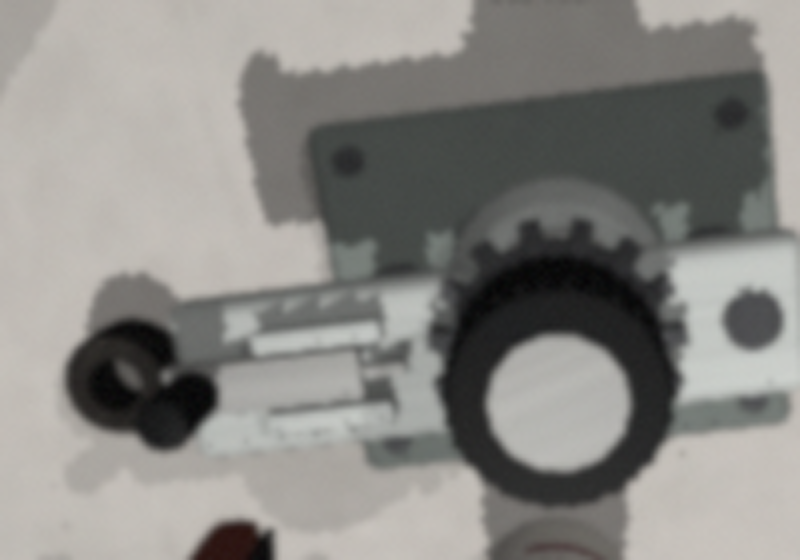

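View pics/top0d.png

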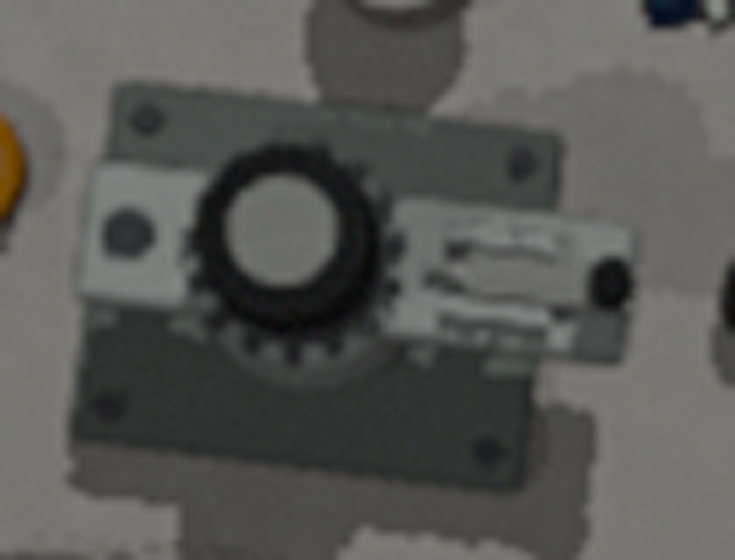

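```bash
cat > fit.py <<'E'
from h import *
from scipy.optimize import least_squares
import json
class S(dict):pass
st={'tcp_pos':np.array([0.53058381,-0.20994981,0.22223075]),'tcp_rot':np.array([0.132516409,0.991180715,1.91756613e-04,-3.93005885e-04])}
W=lambda x,y:(180+x/4,100+y/4)
T=lambda x,y:(275+x/7,155+y/7)
# local pt
obs=[('wrist',W(315,130),(-.06,-.075,.012)),('wrist',W(765,72),(-.06,.075,.012)),('wrist',W(787,420),(.06,.075,.012)),
('wrist',W(559,402),(0,0,.144)),('wrist',W(166,425),(0,-.096,.127)),('wrist',W(797,235),(-.022,.067,.092)),('wrist',W(178,302),(-.022,-.103,.092)),
('top',T(115,85),(.06,.075,.012)),('top',T(562,138),(.06,-.075,.012)),('top',T(523,490),(-.06,-.075,.012)),('top',T(75,440),(-.06,.075,.012)),
('top',T(92,163),(.022,.067,.092)),('top',T(632,222),(.022,-.103,.092)),('top',T(625,362),(-.022,-.103,.092)),('top',T(82,298),(-.022,.067,.092)),
('top',T(608,281),(0,-.096,.127)),('top',T(282,231),(0,0,.144))]
def res(p,cams,full=False):
    r=[]
    for c,px,l in obs:
        if c not in cams: continue
        w=np.r_[R.from_euler('z',p[2]).apply(l)[:2]+p[:2],l[2]]
        r.append(proj(c,w,st)[0]-px)
    return np.array(r) if full else np.ravel(r)
for cams in (['wrist'],['top'],['wrist','top']):
    f=least_squares(res,[.53,-.209,-.15],args=(cams,),loss='soft_l1')
    print(cams,f.x[:2].round(4),np.degrees(f.x[2]).round(2));print(res(f.x,cams,True).round(1).tolist())
E
python3 fit.py
```

```text
['wrist'] [ 0.5258 -0.2079] -8.67
[[-2.7, -1.0], [1.8, -0.4], [1.3, 1.9], [0.2, 0.3], [-1.1, -0.0], [2.4, -0.4], [-4.1, 1.1]]
['top'] [ 0.5249 -0.2086] -7.86
[[-0.3, -0.6], [0.6, -1.1], [0.1, 0.8], [-1.3, 0.3], [-0.4, -0.4], [1.5, -0.1], [0.2, 0.5], [-1.6, 0.6], [0.6, -0.6], [0.1, 0.3]]
['wrist', 'top'] [ 0.5255 -0.2082] -8.34
[[-3.2, -0.8], [1.2, -0.9], [1.2, 1.4], [-0.2, -0.0], [-1.4, 0.3], [1.9, -1.0], [-4.5, 1.5], [-0.3, -1.1], [0.6, -1.1], [-0.3, 0.8], [-1.7, -0.3], [-0.5, -0.9], [1.3, 0.1], [-0.2, 0.6], [-1.9, 0.0], [0.3, -0.5], [-0.1, 0.0]]
```

The fit of both cameras puts the ring axis at about (0.5255,-0.208), yaw -8.3°, and the peg at (0.512,-0.303). In the pictures the ring is at wrist (319.5,200) and the peg at (221,206). I'll descend over the ring.

Emit:
carry_out(
  linear=[
    [0.0054,0.0005,0.03],
    [0.0054,0.0005,0.07],
    [0.0054,0.0005,0.1],
    [0.0054,0.0005,0.112],
    [0.0054,0.0005,0.112],
  ],
  twist=[0,0,0,0,0],
)

```text
t: 3.55
tcp_pos: [0.5256, -0.207, 0.1105]
tcp_rot: [0.131, 0.991, 0.0, -0.0]
wrist_force: [0.5, -0.2, -0.3]
finger_gap: 1.0
```

Emit:
carry_out(
  linear=[
    [0,0,0],
    [0,0,0],
    [0,0,0],
    [0,0,0],
    [0,0,0],
  ],
  twist=[0,0,0,0,0],
  gripper=0.04,
  force=10,
)

```text
t: 4.18
tcp_pos: [0.5258, -0.2079, 0.1111]
tcp_rot: [0.131, 0.991, -0.0, 0.0]
wrist_force: [-2.5, -4.3, 4.6]
finger_gap: 0.588
```

```bash
cat > s.py <<'E'
from h import *
st=env.state();m=R.from_quat(st['tcp_rot']).as_matrix()
print('t',round(st['t'],2),'tcp',st['tcp_pos'].round(4),'yaw x',np.degrees(np.arctan2(m[1,0],m[0,0])).round(2),'q6',np.degrees(st['qpos'][5]).round(1),'F tool',(m.T@st['wrist_force']).round(2),'M tool',(m.T@st['ft_torque']).round(3),'eff6',st['joint_efforts'][5].round(3),'gap mm',(st['finger_gap']*87.8).round(1))
E
python3 s.py
```

```text
Traceback (most recent call last):
  File "s.py", line 3, in <module>
    print('t',round(st['t'],2),'tcp',st['tcp_pos'].round(4),'yaw x',np.degrees(np.arctan2(m[1,0],m[0,0])).round(2),'q6',np.degrees(st['qpos'][5]).round(1),'F tool',(m.T@st['wrist_force']).round(2),'M tool',(m.T@st['ft_torque']).round(3),'eff6',st['joint_efforts'][5].round(3),'gap mm',(st['finger_gap']*87.8).round(1))
                                                                                                                                                                                                                                                                                             ^^^^^^^^^^^^^^^^^^^^^^^^^^^^^
AttributeError: 'float' object has no attribute 'round'
```

Emit:
carry_out(
  linear=[
    [0,-0.0005,0],
    [0,-0.0005,0],
    [0,-0.0005,0],
  ],
  twist=[0,0,0],
  force=25,
)

```text
t: 4.55
tcp_pos: [0.5258, -0.208, 0.1111]
tcp_rot: [0.132, 0.991, -0.0, 0.0]
wrist_force: [-1.7, -2.0, 6.4]
finger_gap: 0.589
```

```bash
sed -i "s/(st\['finger_gap'\]\*87.8).round(1)/round(float(st['finger_gap'])*87.8,1)/" s.py; python3 s.py
```

```text
t 4.55 tcp [ 0.5258 -0.208   0.1111] yaw x 164.88 q6 -97.7 F tool [ 1.06 -2.4  -6.43] M tool [0.44  0.264 0.022] eff6 -0.014 gap mm 51.7
```

Emit:
carry_out(
  linear=[
    [0,0,0],
    [0,0,0],
    [0,0,0],
    [0,0,0],
  ],
  twist=[8,16,24,24],
)

```text
t: 5.05
tcp_pos: [0.5257, -0.2081, 0.1111]
tcp_rot: [0.335, 0.942, -0.0, 0.0]
wrist_force: [-2.0, -2.8, 5.8]
finger_gap: 0.59
```

```bash
python3 s.py
```

```text
t 5.05 tcp [ 0.5257 -0.2081  0.1111] yaw x 140.8 q6 -73.6 F tool [-0.26 -3.47 -5.82] M tool [ 0.662 -0.072  0.053] eff6 0.598 gap mm 51.8
```

Emit:
carry_out(
  linear=[
    [0,0,0],
    [0,0,0],
  ],
  twist=[6,6],
)

```text
t: 5.3
tcp_pos: [0.5257, -0.2081, 0.1111]
tcp_rot: [0.384, 0.923, -0.0, 0.0]
wrist_force: [-2.7, -3.4, 5.2]
finger_gap: 0.586
```

```bash
python3 s.py
```

```text
t 5.3 tcp [ 0.5257 -0.2081  0.1111] yaw x 134.84 q6 -67.6 F tool [-0.46 -4.31 -5.17] M tool [ 0.624 -0.073 -0.041] eff6 0.539 gap mm 51.4
```

Emit:
carry_out(
  linear=[
    [0,0,0],
    [0,0,0],
  ],
  twist=[6,6],
)

```text
t: 5.55
tcp_pos: [0.5257, -0.2082, 0.1111]
tcp_rot: [0.432, 0.902, -0.0, 0.0]
wrist_force: [-3.2, -3.4, 6.0]
finger_gap: 0.588
```

```bash
python3 s.py
```

```text
t 5.55 tcp [ 0.5257 -0.2082  0.1111] yaw x 128.82 q6 -61.6 F tool [-0.64 -4.57 -5.97] M tool [ 0.698 -0.155 -0.007] eff6 0.434 gap mm 51.6
```

Emit:
carry_out(
  linear=[
    [0,0,0],
    [0,0,0],
  ],
  twist=[6,6],
)

```text
t: 5.8
tcp_pos: [0.5256, -0.2082, 0.1111]
tcp_rot: [0.479, 0.878, -0.0, 0.0]
wrist_force: [-2.6, -3.9, 5.6]
finger_gap: 0.589
```

```bash
python3 s.py
```

```text
t 5.8 tcp [ 0.5256 -0.2082  0.1111] yaw x 122.81 q6 -55.6 F tool [-1.85 -4.28 -5.63] M tool [ 0.689 -0.266  0.118] eff6 0.326 gap mm 51.7
```

Emit:
carry_out(
  linear=[
    [0,0,0],
    [0,0,0],
  ],
  twist=[6,6],
)

```text
t: 6.05
tcp_pos: [0.5256, -0.2082, 0.1111]
tcp_rot: [0.524, 0.852, -0.0, 0.0]
wrist_force: [-2.7, -4.5, 5.4]
finger_gap: 0.59
```

```bash
python3 s.py
```

```text
t 6.05 tcp [ 0.5256 -0.2082  0.1111] yaw x 116.82 q6 -49.6 F tool [-2.8  -4.43 -5.37] M tool [ 0.698 -0.365 -0.023] eff6 0.431 gap mm 51.8
```

Emit:
carry_out(
  linear=[
    [0,0,0],
    [0,0,0],
    [0,0,0],
    [0,0,0],
  ],
  twist=[10,20,30,30],
)

```text
t: 6.55
tcp_pos: [0.5254, -0.2082, 0.1111]
tcp_rot: [0.727, 0.687, -0.0, 0.0]
wrist_force: [-3.0, -4.5, 6.5]
finger_gap: 0.588
```

```bash
python3 s.py
```

```text
t 6.55 tcp [ 0.5254 -0.2082  0.1111] yaw x 86.79 q6 -19.6 F tool [-4.64 -2.71 -6.54] M tool [ 0.605 -0.706 -0.089] eff6 0.867 gap mm 51.6
```

Emit:
carry_out(
  linear=[
    [0,0,0],
    [0,0,0],
  ],
  twist=[6,6],
)

```text
t: 6.8
tcp_pos: [0.5254, -0.2082, 0.1111]
tcp_rot: [0.761, 0.648, -0.0, 0.0]
wrist_force: [-4.0, -3.8, 7.3]
finger_gap: 0.593
```

```bash
python3 s.py
```

```text
t 6.8 tcp [ 0.5254 -0.2082  0.1111] yaw x 80.82 q6 -13.6 F tool [-4.4  -3.3  -7.26] M tool [ 0.488 -0.813 -0.034] eff6 0.433 gap mm 52.0
```

Emit:
carry_out(
  linear=[
    [0,0,0],
    [0,0,0],
  ],
  twist=[3,3],
)

```text
t: 7.05
tcp_pos: [0.5254, -0.2082, 0.1111]
tcp_rot: [0.778, 0.628, -0.0, 0.0]
wrist_force: [-3.4, -3.8, 7.0]
finger_gap: 0.59
```

```bash
python3 s.py
```

```text
t 7.05 tcp [ 0.5254 -0.2082  0.1111] yaw x 77.85 q6 -10.6 F tool [-4.41 -2.57 -7.05] M tool [ 0.445 -0.827  0.044] eff6 0.131 gap mm 51.8
```

Emit:
carry_out(
  linear=[
    [0,0,0],
    [0,0,0],
  ],
  twist=[2,2],
)

```text
t: 7.3
tcp_pos: [0.5254, -0.2082, 0.1111]
tcp_rot: [0.789, 0.615, -0.0, 0.0]
wrist_force: [-3.9, -3.6, 6.0]
finger_gap: 0.589
```

```bash
python3 s.py
```

```text
t 7.3 tcp [ 0.5254 -0.2082  0.1111] yaw x 75.86 q6 -8.6 F tool [-4.4  -2.87 -6.02] M tool [ 0.451 -0.91   0.118] eff6 0.028 gap mm 51.7
```

At 89° the torque reads +0.12 (detent helping), so the blades haven't met yet. The next candidate is 108°.

Emit:
carry_out(
  linear=[
    [0,0,0],
    [0,0,0],
    [0,0,0],
  ],
  twist=[10,19,19],
)

```text
t: 7.68
tcp_pos: [0.5253, -0.2082, 0.1111]
tcp_rot: [0.88, 0.476, -0.0, 0.0]
wrist_force: [-4.2, -3.6, 7.2]
finger_gap: 0.586
```

```bash
python3 s.py
```

```text
t 7.67 tcp [ 0.5253 -0.2082  0.1111] yaw x 56.79 q6 10.4 F tool [-5.33 -1.5  -7.2 ] M tool [ 0.151 -1.027  0.003] eff6 0.677 gap mm 51.4
```

Emit:
carry_out(
  linear=[
    [0,0,0],
    [0,0,0],
  ],
  twist=[3,3],
)

```text
t: 7.92
tcp_pos: [0.5253, -0.2081, 0.1111]
tcp_rot: [0.892, 0.453, -0.0, 0.0]
wrist_force: [-5.0, -3.2, 7.1]
finger_gap: 0.583
```

```bash
python3 s.py
```

```text
t 7.92 tcp [ 0.5253 -0.2081  0.1111] yaw x 53.86 q6 13.4 F tool [-5.5  -2.14 -7.14] M tool [ 0.178 -1.011 -0.019] eff6 0.22 gap mm 51.2
```

Emit:
carry_out(
  linear=[
    [0,0,0],
    [0,0,0],
  ],
  twist=[2,2],
)

```text
t: 8.18
tcp_pos: [0.5252, -0.2081, 0.1111]
tcp_rot: [0.899, 0.437, -0.0, 0.0]
wrist_force: [-4.1, -4.1, 6.2]
finger_gap: 0.585
```

```bash
python3 s.py
```

```text
t 8.18 tcp [ 0.5252 -0.2081  0.1111] yaw x 51.88 q6 15.4 F tool [-5.75 -0.75 -6.19] M tool [ 0.15  -1.007 -0.009] eff6 0.193 gap mm 51.4
```

```bash
cat > avg.py <<'E'
from h import *
import sys
a=[]
for i in range(int(sys.argv[1]) if len(sys.argv)>1 else 6):
    env.grab_frame('side'); st=env.state(); a.append(np.r_[-st['ft_torque'][2],st['joint_efforts'][5]])
a=np.array(a);print('t',round(st['t'],2),a[:,0].round(3),'mean',a.mean(0).round(3),'yaw',np.degrees(np.arctan2(*R.from_quat(st['tcp_rot']).as_matrix()[[1,0],0])).round(2))
E
python3 avg.py
```

```text
t 8.47 [ 0.003 -0.08  -0.062 -0.085 -0.084  0.036] mean [-0.045  0.053] yaw 51.9
```

Emit:
carry_out(
  linear=[
    [0,0,0],
  ],
  twist=[2],
)

```text
t: 8.6
tcp_pos: [0.5253, -0.2081, 0.1111]
tcp_rot: [0.907, 0.422, -0.0, 0.0]
wrist_force: [-4.5, -2.7, 6.2]
finger_gap: 0.593
```

```bash
python3 avg.py 5
```

```text
t 8.85 [-0.161 -0.084 -0.177 -0.182 -0.126] mean [-0.146  0.199] yaw 49.92
```

Emit:
carry_out(
  linear=[
    [0,0,0],
  ],
  twist=[2],
)

```text
t: 8.98
tcp_pos: [0.5253, -0.2081, 0.1111]
tcp_rot: [0.914, 0.406, -0.0, 0.0]
wrist_force: [-3.9, -3.0, 7.0]
finger_gap: 0.586
```

```bash
python3 avg.py 5
```

```text
t 9.22 [-0.24  -0.207 -0.249 -0.189 -0.186] mean [-0.214  0.244] yaw 47.92
```

Contact is confirmed: the torque is -0.21 N·m and rising, beyond detent level but well under forcing. The ring is about 5° past first contact. I'll back off and sample the torque along the way to count the clicks.

Emit:
carry_out(
  linear=[
    [0,0,0],
    [0,0,0],
    [0,0,0],
  ],
  twist=[-10,-20,-23],
)

```text
t: 9.6
tcp_pos: [0.5254, -0.2082, 0.1111]
tcp_rot: [0.814, 0.581, -0.0, 0.0]
wrist_force: [-3.5, -4.1, 6.9]
finger_gap: 0.585
```

```bash
python3 avg.py 4
```

```text
t 9.8 [0.002 0.096 0.029 0.051] mean [ 0.044 -0.185] yaw 70.89
```

Emit:
carry_out(
  linear=[
    [0,0,0],
    [0,0,0],
    [0,0,0],
  ],
  twist=[-10,-12,-12],
)

```text
t: 10.18
tcp_pos: [0.5254, -0.2082, 0.1111]
tcp_rot: [0.749, 0.662, -0.0, 0.0]
wrist_force: [-3.3, -2.7, 6.7]
finger_gap: 0.586
```

```bash
python3 avg.py 4
```

```text
t 10.38 [-0.108 -0.053 -0.04  -0.081] mean [-0.07   0.066] yaw 82.91
```

Emit:
carry_out(
  linear=[
    [0,0,0],
    [0,0,0],
    [0,0,0],
  ],
  twist=[-10,-12,-12],
)

```text
t: 10.75
tcp_pos: [0.5255, -0.2082, 0.1111]
tcp_rot: [0.676, 0.737, -0.0, 0.0]
wrist_force: [-3.4, -3.7, 6.6]
finger_gap: 0.591
```

```bash
python3 avg.py 4
```

```text
t 10.95 [0.041 0.052 0.057 0.015] mean [ 0.041 -0.049] yaw 94.89
```

Emit:
carry_out(
  linear=[
    [0,0,0],
    [0,0,0],
    [0,0,0],
  ],
  twist=[-10,-12,-12],
)

```text
t: 11.32
tcp_pos: [0.5256, -0.2082, 0.1111]
tcp_rot: [0.595, 0.803, -0.0, 0.0]
wrist_force: [-3.6, -2.8, 4.7]
finger_gap: 0.585
```

```bash
python3 avg.py 4; python3 s.py
```

```text
t 11.53 [-0.079 -0.059 -0.121 -0.062] mean [-0.08   0.066] yaw 106.91
t 11.53 tcp [ 0.5255 -0.2082  0.1111] yaw x 106.91 q6 -39.7 F tool [-2.48 -4.86 -6.28] M tool [ 0.608 -0.498 -0.062] eff6 0.079 gap mm 51.9
```

Emit:
carry_out(
  linear=[
    [0,0,0],
    [0,0,0],
    [0,0,0],
  ],
  twist=[-7,-7,-7],
)

```text
t: 11.9
tcp_pos: [0.5256, -0.2082, 0.1111]
tcp_rot: [0.545, 0.838, -0.0, 0.0]
wrist_force: [-4.0, -3.6, 6.2]
finger_gap: 0.588
```

```bash
python3 avg.py 5
```

```text
t 12.15 [-0.084 -0.115 -0.063 -0.134 -0.108] mean [-0.101  0.091] yaw 113.91
```

Emit:
carry_out(
  linear=[
    [0,0,0],
    [0,0,0],
  ],
  twist=[-4,-4],
)

```text
t: 12.4
tcp_pos: [0.5256, -0.2082, 0.1111]
tcp_rot: [0.516, 0.857, -0.0, 0.0]
wrist_force: [-2.9, -3.8, 5.6]
finger_gap: 0.589
```

```bash
python3 avg.py 5
```

```text
t 12.65 [ 0.039  0.01  -0.018  0.018 -0.005] mean [ 0.009 -0.03 ] yaw 117.89
```

Torque is zero at yaw 117.9, which is 59–60° back from the measured contact, so the ring is in the third rest. I'll let go and rise.

Emit:
carry_out(
  linear=[
    [0,0,0],
    [0,0,0],
    [0,0,0],
    [0,0,-0.03],
    [0,0,-0.08],
  ],
  twist=[0,0,0,0,0],
  gripper=0.0878,
)

```text
t: 13.28
tcp_pos: [0.5243, -0.207, 0.1898]
tcp_rot: [0.516, 0.857, -0.0, -0.002]
wrist_force: [0.9, -0.6, 0.1]
finger_gap: 0.994
```

Emit:
carry_out(
  linear=[
    [0,0,-0.03],
    [0,0,-0.03],
    [0,0,-0.03],
    [0,0,-0.03],
    [0,0,-0.03],
  ],
  twist=[9,18,27,36,36],
)

```text
t: 13.9
tcp_pos: [0.5255, -0.2076, 0.2205]
tcp_rot: [0.755, 0.656, -0.0, -0.0]
wrist_force: [-0.0, -0.4, 0.4]
finger_gap: 1.002
```

```bash
cat > look.py <<'E'
from h import *
import sys,pickle
n=sys.argv[1]
st=env.state();im=env.grab_frame('wrist');save(n,im);pickle.dump((st,im),open(n+'.pkl','wb'))
print(st['t'],st['tcp_pos'],st['tcp_rot'])
for l,z in [('ring_grip',.128),('bolt_peg',.127)]:
    for m in env.mark_of(l,'wrist'):print(l,m,atz('wrist',m['position'],z,st))
E
python3 look.py w3; python3 s.py
```

```text
13.9 [ 0.52549811 -0.20758521  0.22052972] [ 7.54873443e-01  6.55870453e-01 -1.73990552e-05 -1.79986899e-04]
ring_grip {'position': [321.6, 203.3], 'p': 0.95} [ 0.52775449 -0.21061447  0.128     ]
bolt_peg {'position': [97.5, 40.0], 'p': 0.98} [ 0.36789172 -0.0487122   0.127     ]
bolt_peg {'position': [318.4, 290.0], 'p': 0.72} [ 0.51134713 -0.3054255   0.127     ]
t 14.05 tcp [ 0.5255 -0.2077  0.2206] yaw x 82.05 q6 -14.8 F tool [-0.09  1.06 -0.16] M tool [ 0.099 -0.087 -0.035] eff6 -0.007 gap mm 87.6
```

View pics/w3.png

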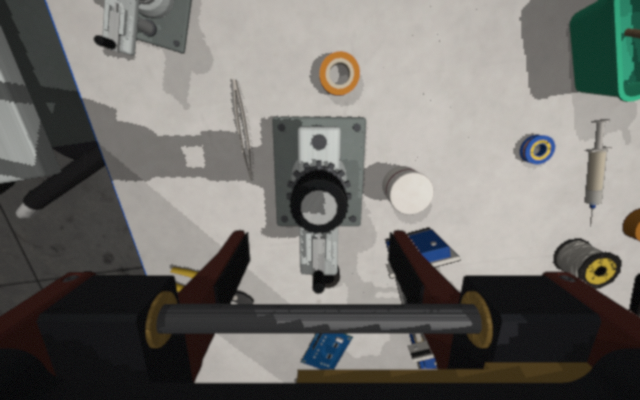

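The ring is at (320,200) and the peg at (319,283), both on the tool's x-axis, so yaw is right. I'll go to the peg and grip it across.

Emit:
carry_out(
  linear=[
    [-0.05,0,0],
    [-0.096,0,0],
    [-0.096,0,0.03],
    [-0.096,0,0.06],
    [-0.096,0,0.06],
  ],
  twist=[0,0,0,0,0],
  gripper=0.05,
)

```text
t: 14.68
tcp_pos: [0.5105, -0.302, 0.1585]
tcp_rot: [0.755, 0.656, -0.001, -0.002]
wrist_force: [-0.2, -0.7, 0.3]
finger_gap: 0.572
```

```bash
python3 look.py w4
python3 - <<'E'
from h import *
import pickle
st,im=pickle.load(open('w4.pkl','rb'));save('w4c',im,3,(200,60,440,240))
E
```

```text
14.675 [ 0.51047985 -0.30200359  0.1585388 ] [ 7.54966685e-01  6.55758572e-01 -7.11988848e-04 -2.34345145e-03]
ring_grip {'position': [322.6, 86.5], 'p': 0.98} [ 0.52606452 -0.20745302  0.128     ]
bolt_peg {'position': [319.7, 230.6], 'p': 0.8} [ 0.51045378 -0.30588007  0.127     ]
```

View pics/w4c.png

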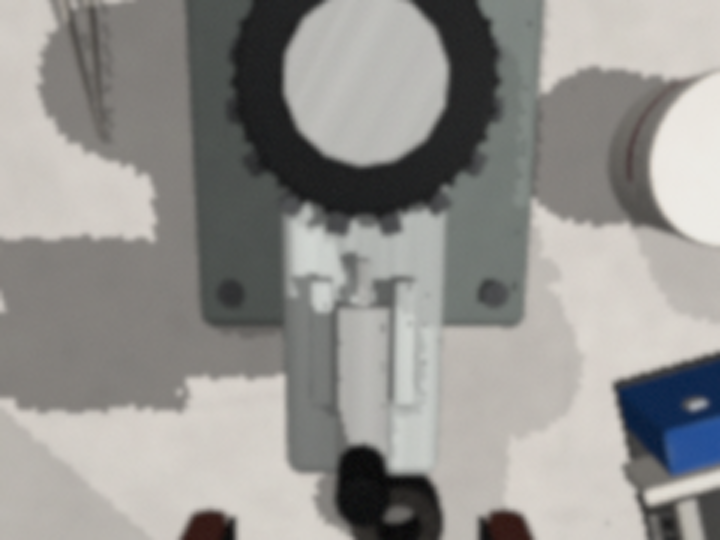

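The crop shows a tooth gap at (352,222) facing the bolt nose at (355,262). The peg top, at (362,500), is midway between the fingers. I'll descend and grip.

Emit:
carry_out(
  linear=[
    [0,0,0.025],
    [0,0,0.051],
    [0,0,0.051],
    [0,0,0.051],
  ],
  twist=[0,0,0,0],
)

```text
t: 15.32
tcp_pos: [0.513, -0.3032, 0.1113]
tcp_rot: [0.755, 0.655, 0.0, 0.001]
wrist_force: [-0.3, -0.2, -0.3]
finger_gap: 0.568
```

```bash
python3 s.py
```

```text
t 15.32 tcp [ 0.513  -0.3032  0.1113] yaw x 81.91 q6 -23.6 F tool [-0.22 -0.26  0.25] M tool [ 0.062 -0.05  -0.043] eff6 -0.004 gap mm 49.9
```

Emit:
carry_out(
  linear=[
    [0,0,0],
    [0,0,0],
    [0,0,0],
    [0,0,0],
  ],
  twist=[0,0,0,0],
  gripper=0.005,
  force=15,
)

```text
t: 15.82
tcp_pos: [0.5119, -0.3028, 0.1098]
tcp_rot: [0.755, 0.655, -0.0, -0.0]
wrist_force: [-7.4, -1.1, 3.4]
finger_gap: 0.154
```

```bash
python3 s.py
```

```text
t 15.82 tcp [ 0.5119 -0.3028  0.1098] yaw x 81.89 q6 -23.6 F tool [-2.11 -7.13 -3.42] M tool [ 1.197 -0.457 -0.069] eff6 0.003 gap mm 13.5
```

Emit:
carry_out(
  linear=[
    [0,-0.001,0],
    [0.003,-0.001,0],
    [0.006,-0.001,0],
    [0.009,-0.001,0],
    [0.009,-0.001,0],
  ],
  twist=[0,0,0,0,0],
)

```text
t: 16.45
tcp_pos: [0.5128, -0.2935, 0.1098]
tcp_rot: [0.755, 0.655, 0.0, 0.0]
wrist_force: [2.8, -0.4, -0.1]
finger_gap: 0.151
```

```bash
python3 s.py
```

```text
t 16.45 tcp [ 0.5128 -0.2935  0.1098] yaw x 81.9 q6 -22.9 F tool [0.05 2.83 0.09] M tool [-0.488 -0.143  0.043] eff6 0.008 gap mm 13.2
```

Emit:
carry_out(
  linear=[
    [0.001,0,0],
    [0.002,0,0],
    [0.003,0,0],
    [0.003,0,0],
  ],
  twist=[0,0,0,0],
)

```text
t: 16.95
tcp_pos: [0.5132, -0.2909, 0.1099]
tcp_rot: [0.755, 0.655, 0.0, 0.0]
wrist_force: [3.9, -2.6, 1.4]
finger_gap: 0.155
```

```bash
python3 s.py
```

```text
t 16.95 tcp [ 0.5132 -0.2909  0.1099] yaw x 81.89 q6 -22.6 F tool [-1.98  4.26 -1.44] M tool [-0.749 -0.378  0.028] eff6 -0.012 gap mm 13.6
```

Emit:
carry_out(
  linear=[
    [0.001,0.0005,0],
    [0.002,0.0005,0],
    [0.003,0.0005,0],
    [0.003,0.0005,0],
  ],
  twist=[0,0,0,0],
)

```text
t: 17.45
tcp_pos: [0.5133, -0.2905, 0.11]
tcp_rot: [0.755, 0.656, -0.001, 0.002]
wrist_force: [-1.0, -14.3, 0.7]
finger_gap: 0.153
```

```bash
python3 s.py
```

```text
t 17.45 tcp [ 0.5133 -0.2905  0.11  ] yaw x 81.93 q6 -22.3 F tool [-14.33   1.06  -0.65] M tool [-0.108 -2.62  -0.027] eff6 0.006 gap mm 13.4
```

It hit a hard stop after 12.4 mm, with 14 N. I'll relieve the load, open and rise.

Emit:
carry_out(
  linear=[
    [-0.0012,0,0],
    [-0.0024,0,0],
    [-0.0024,0,0],
  ],
  twist=[0,0,0],
)

```text
t: 17.82
tcp_pos: [0.5132, -0.2908, 0.1099]
tcp_rot: [0.755, 0.655, -0.0, 0.0]
wrist_force: [1.6, -5.6, 1.4]
finger_gap: 0.156
```

```bash
python3 s.py
```

```text
t 17.82 tcp [ 0.5132 -0.2908  0.1099] yaw x 81.89 q6 -22.5 F tool [-5.31  2.32 -1.36] M tool [-0.356 -0.962  0.056] eff6 -0.03 gap mm 13.7
```

Emit:
carry_out(
  linear=[
    [0,0,0],
    [0,0,0],
    [0,0,0],
    [0,0,-0.03],
    [0,0,-0.05],
  ],
  twist=[0,0,0,0,0],
  gripper=0.05,
)

```text
t: 18.45
tcp_pos: [0.5132, -0.29, 0.1603]
tcp_rot: [0.755, 0.655, -0.0, -0.0]
wrist_force: [0.5, 0.1, 0.3]
finger_gap: 0.569
```

Emit:
carry_out(
  linear=[
    [0,0,0],
    [0,0,0],
  ],
  twist=[0,0],
)

```text
t: 18.7
tcp_pos: [0.5128, -0.2898, 0.1589]
tcp_rot: [0.755, 0.655, -0.0, -0.001]
wrist_force: [0.9, 0.5, -1.0]
finger_gap: 0.576
```

```bash
python3 look.py w5
python3 - <<'E'
from h import *
import pickle
st,im=pickle.load(open('w5.pkl','rb'));save('w5c',im,3,(200,60,440,240))
E
```

```text
18.7 [ 0.51277191 -0.28982988  0.15885248] [ 7.55342043e-01  6.55330437e-01 -1.89561377e-04 -6.16681403e-04]
ring_grip {'position': [322.8, 110.9], 'p': 0.91} [ 0.52666883 -0.21003593  0.128     ]
bolt_peg {'position': [316.9, 231.5], 'p': 0.83} [ 0.51065539 -0.2943348   0.127     ]
```

View pics/w5c.png

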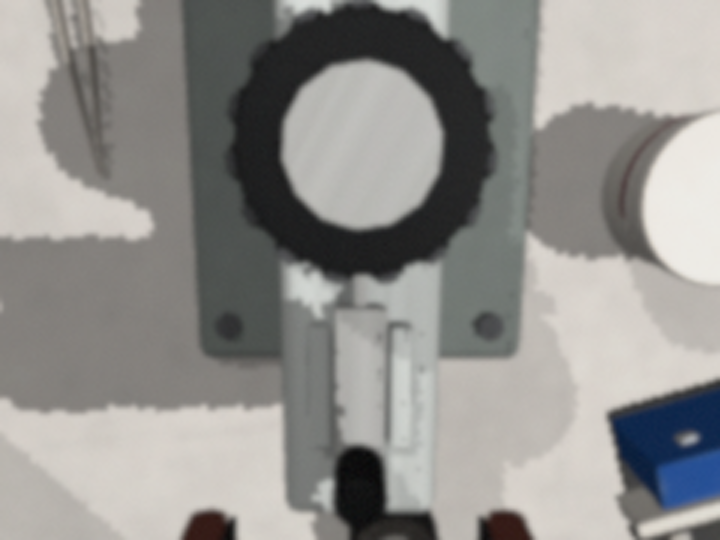

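The bolt nose now sits under the ring at (355,285), between the teeth, and the peg has moved about 12 mm. The things around it look undisturbed. I'll rise clear and hand in.

Emit:
carry_out(
  linear=[
    [0,0,-0.04],
    [0,0,-0.08],
    [0,0,-0.08],
    [0,0,-0.08],
  ],
  twist=[0,0,0,0],
)

```text
t: 19.35
tcp_pos: [0.5127, -0.2899, 0.2386]
tcp_rot: [0.755, 0.655, -0.0, -0.001]
wrist_force: [0.5, -0.4, -0.8]
finger_gap: 0.569
```

Run:
```python
from h import *
im=env.grab_frame('side');save('sEnd',im,3,(250,130,450,290))
print(env.close_job())
```

```text
the job is handed in; nothing more can be done
None
```

View pics/sEnd.png

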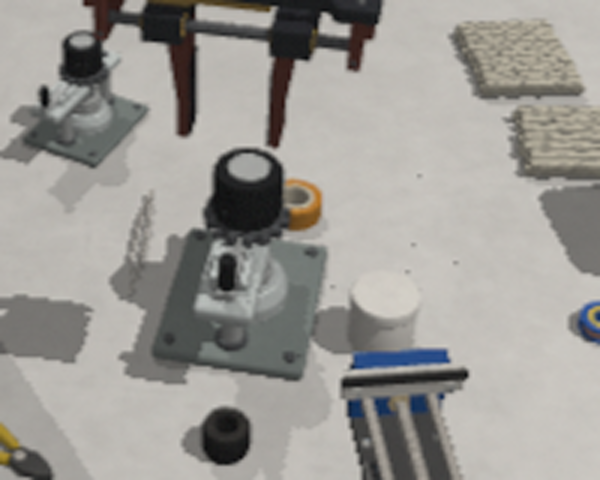

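The larger trimmer is set and locked, and the job was handed in at about 19.4 s of the 64 s allowed.

- **Contact:** I turned the ring clockwise until the torque climbed steadily to about 0.21 N·m, above the click ripple and well under forcing. That put the blades' first contact about 108° from the start.
- **Backing off:** On the way back the torque swung as expected over the first two clicks. It read near zero at 59–60° back from contact, which is the third rest, and I let go there. The last stretch needed about 4° more than I first reckoned (the torque was still -0.10 N·m), so I turned until it read zero.
- **Bolt:** I gripped the peg and pushed it about 12.4 mm to a hard stop at 14 N, then relieved the load and let go.
- **Last checks:** The wrist picture showed the bolt nose under the ring with the peg moved about 12 mm. The side picture showed the gripper clear and the tape, jar, loupe and tweezers where they were; the circuit board and most of the side cutters lie outside it, and the arm never went near either.
- **Uncertain:** The torque readings were noisy by about ±0.04 N·m. Which rest the ring is in rests on those readings and the angle, because the pictures show only that it is in a rest.

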